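Clear the stop pin and hold a try square in the corner of a timber jig

ROBOT

A 6-joint arm with a two-finger parallel gripper is mounted at the origin on the work surface. World frame = base frame: x ahead of the robot, y to its left, z up, the work surface at z = 0. Lengths are in m, angles in rad, forces in N, time in s.
With the tool pointing down it reaches from about 0.375 to 0.925 m from the base axis. Payload 5.7 kg.
Tool frame: the origin (TCP) lies at the very end of the fingers, on their centre line; the grasp point (between the pads) lies 19 mm behind it; z points along the fingers, y is the direction in which the jaws open and shut (so a half turn about z gives the same grasp; the last joint's range is limited). The gripper opens to 85 mm and grips with 20 to 120 N. Pads are 22 mm wide; open, the fingers measure 114 mm over their backs; the gripper's body (76 mm by 85 mm) begins 54 mm behind the grasp point. The pads swing forward as they close: fully open they stand 13 mm farther back than shut.
Start: joints at [1.101, 0.359, 1.51, -0, 1.272, -0.115], TCP at [0.208, 0.563, 0.231] pointing down, gripper open.
Joint ranges: [-2.97, 2.97], [-1.01, 2.36], [0.21, 2.38], [-0.96, 4.11], [0.2, 2.71], [-2.98, 2.98]. Speed limits (rad/s): [2.39, 2.39, 3.14, 3.14, 3.14, 3.14].

INTERFACE

Orientations are given as a rotation vector (axis times angle).
In Python, from rig import sensors, viewer, robot gives the robot as it stands.
- The arm moves only by the shell command python3 -m inch 'ROWS' [FORCE]. ROWS is JSON, a list of rows, each a list of 5 numbers: the shift along the tool's x, y, z in cm, then the turn about the tool's z in degrees, then the opening, from 0 (shut) to 1 (fully open). A call has exactly 10 rows; each row shifts and turns the pose as measured when the row begins, along the tool's axes as they then stand; what a row does not reach is not made up. A row lasts 1/10 s, in which the tool goes at most 50 mm and 8.59 degrees, less where a joint would pass 70% of its speed; a pose out of reach is approached as far as the arm can. A call with a gripper value outside its range is refused whole. The fingers move at their own pace and stop on an object; FORCE is the grip in N (left out, the last holds). Time passes only in rows, so rows that do not move let the fingers close, or fill a call up. It gives the time, the measured TCP pose, the force and the opening at its end, in the units of the state.
- sensors.get_obs(): the state, without advancing time (a new reading comes with each control period).
- viewer.get_image(name): name is "scene" or "side" or "wrist"; returns a dict with "image" (384x512x3 uint8, blue, green, red), "range_z" (384x512 float32, m along the optical axis (not along the pixel's ray), 0 where there is no reading), "vertical_fov" (degrees; the focal length in pixels is half the picture's height over the tangent of half this angle, whatever the lens; pixels are square), "cx", "cy" (the principal point, pixels), "pose" (4x4, takes a point from camera to world coordinates); the wrist camera has in their place "hand_eye" (4x4, takes a point from camera to tool coordinates, whose origin is the TCP and whose axes are the flange's). Camera axes: x right, y down, z forward; pixel columns grow to the right and rows downward; lengths in m; the calibration is good to about 2 mm. A picture is of the moment at which its call begins: read the wrist's pose just before it.
- robot.close_job(): hands the job in, once; it reports no verdict.
The state is a dict: "time": time; "joints": joint angles; "qd": joint speeds; "joint_efforts": joint torques, N m; "ee_pos": TCP position; "tool_rot": TCP orientation; "contact_force": force on the tool from outside, world axes, zero at the start; "wrist_torque": the same for the moment, N m; "width": finger opening in m.
Only numpy, scipy, OpenCV 4.12 (cv2) and the standard library are available. Lean on these libraries where they do the work, as an engineer would, in place of code of your own. Each camera call takes 0.05 s, during which the arm holds its last target. There are 200 camera calls.

TASK

Pull the black knob behind the upright stud straight out to its stop, so that it stays out and its pin is clear of the corner. Then take the try square by its wooden stock, stand it along the timber plate with its blade towards the stud, and press it into the corner until the stock sits flat on the plate and the heel and blade edge bear flat against the stud. Finish while still gripping the square and pressing it against the stud, and leave the hammer, offcut and screwdriver alone.

Things in the scene. Friction and masses are not known exactly. Their poses are not given: they have to be found in the camera images.
- jig: The fixed corner jig: a plywood board 120 x 310 x 12 mm screwed to the bench, carrying the plate and the stud. Origin on the bench surface, below the inside corner, at mid-width. y runs along the plate away from the stud (the side where the square goes), z up, x across the plate. The board spans y -70 to +240 mm.
- corner (a point): The inside corner: the line where the stud's working face meets the plate's top, at mid-width, 50 mm above the bench. Axes as jig. The square's heel (square origin) belongs here, with its y and z along these y and z.
- plate: The horizontal timber on the jig board: 63 mm wide (x), 38 mm high, 270 mm long, from y = -50 to +220 mm in the jig's frame. Its top is 50 mm above the bench. Fixed. Origin at the middle of the width, under the corner, on the board's top (12 mm above the bench); axes as jig.
- stud: The upright timber standing on the plate: 63 mm wide (x), 38 mm thick (jig y -38 to 0 mm), 100 mm tall, its top 150 mm above the bench. Its working face is the plane y = 0 of the jig and looks to +y. Fixed. Origin at the corner point, axes as jig.
- plunger (a joint): Slide of the sprung stop plunger, m: 0 = in (its 12 mm pin sticks 14 mm out of the stud's working face, 75 mm above the plate, keeping the square's blade off), 0.025 = knob out at its stop, pin inside the stud. It takes 3 to 5 N of pull, growing as it comes out: a light return spring in a tight friction bush that holds it wherever it is let go. Starts at 0 to 0.006.
- plunger_knob (a point): Centre of the black round knob, behind the stud: 30 mm diameter, 24 mm long along its level axis (jig y), 125 mm above the bench; jig y = -82 mm (44 mm behind the stud's back face) at joint 0, farther out by the joint's value. Free space around and above: pinch it from above across its diameter (along jig x) and pull along jig -y.
- square: Loose try square, about 0.35 kg, standing on its stock. Dark wooden stock 26 mm wide (x), 170 long (y 0 to 170), 30 high (z). Steel blade 4 thick (x), 40 wide (y 0 to 40), upright at the heel end, top at z = 130. Origin at the heel: end of the stock, mid-width, underside. y runs along the stock away from the heel, z up. Stock end and outer blade edge share the plane y = 0.
- square_grip (a point): Good gripping point on the square's stock: 105 mm from the heel along y, mid-width, 25 mm above the underside (5 mm below the stock's top); clear of the blade for a gripper closing across the 26 mm width (the square's x) from above.
- mallet: Bystander: a hammer lying on the bench, beyond the jig from the robot.
- offcut: Bystander: a timber offcut 90 x 63 x 38 mm lying on the bench. Origin at the centre of its underside.
- driver: Bystander: a screwdriver lying on the bench, near the robot.

How it is judged:
By the outcome, as a careful person would: the job done as asked, in the order asked, and still so for the second after the job is handed in, while the arm keeps its last pose, push and grip.
It also fails if it takes over 54 s, if anything falls off the work surface, if the arm or the gripper's body presses on something with over 40 N, if the wrist force passes 120 N, or if a joint passes its speed limit or range.

## Working session

There is one attempt and no reset: what is moved stays moved. The work goes in short steps, Python scripts to look and compute and a shell command to move; the robot and the scene stay as the last step left them, time stands still between calls to the robot, and variables do not carry over. Pictures are saved under pics/ and viewed, about 8 in all and at most 12, crops included, and the job is handed in when it is done.

```bash
ls; mkdir -p pics; cat > h.py <<'E'
import numpy as np, cv2
from rig import sensors, viewer, robot
from scipy.spatial.transform import Rotation as R
def tool():
    o=sensors.get_obs(); T=np.eye(4); T[:3,:3]=R.from_rotvec(o['tool_rot']).as_matrix(); T[:3,3]=o['ee_pos']; return T,o
def grab(n):
    T,o=tool(); d=viewer.get_image(n)
    P=d['pose'] if 'pose' in d else T@d['hand_eye']
    z=d['range_z']; f=z.shape[0]/2/np.tan(np.radians(d['vertical_fov'])/2)
    v,u=np.mgrid[:z.shape[0],:z.shape[1]]
    c=np.stack([(u-d['cx'])/f*z,(v-d['cy'])/f*z,z],-1)
    W=c@np.array(P)[:3,:3].T+np.array(P)[:3,3]
    W[z<=0]=np.nan
    return d['image'],W,np.array(P),f,d
E
python3 - <<'E'
from h import *
out=[]
for n in ['scene','side','wrist']:
    im,W,P,f,d=grab(n); cv2.imwrite(f'pics/{n}0.png',im); np.savez(f'/tmp/{n}0.npz',im=im,W=W,P=P,f=f,cx=d['cx'],cy=d['cy'])
    print(n,P.round(3).tolist(),f)
print(sensors.get_obs())
E
```

```text
pics
scene [[-0.346, 0.735, -0.583, 1.151], [0.938, 0.27, -0.216, 0.18], [-0.001, -0.621, -0.784, 0.885], [0.0, 0.0, 0.0, 1.0]] 350.9307541397126
side [[0.762, -0.404, 0.507, 0.02], [-0.648, -0.483, 0.588, -0.672], [0.007, -0.777, -0.63, 0.802], [0.0, 0.0, 0.0, 1.0]] 476.8876788196597
wrist [[0.347, 0.89, 0.296, 0.133], [0.938, -0.328, -0.111, 0.591], [-0.002, 0.317, -0.949, 0.373], [0.0, 0.0, 0.0, 1.0]] 332.48123768526966
{'time': 0.15, 'joints': array([ 1.10092870e+00,  3.59367427e-01,  1.51119732e+00, -2.35003521e-06,
        1.27248294e+00, -1.15095389e-01]), 'qd': array([ 1.18067600e-03, -2.13293089e-03, -2.95671483e-03, -6.96095050e-05,
       -8.02939323e-04,  2.01797083e-04]), 'joint_efforts': array([ 1.02363731e-03, -5.28030539e+01, -2.78931463e+01, -2.00063082e-04,
        8.29495490e-03,  3.27679004e-05]), 'ee_pos': array([0.20819183, 0.56216147, 0.23062495]), 'tool_rot': array([-5.54282156e-01, -3.09188431e+00,  2.18922373e-03]), 'contact_force': array([-0.29337036, -0.25002733, -0.37215423]), 'wrist_torque': array([0.00363855, 0.04272399, 0.04489363]), 'width': 0.08538842258090257}
```

View pics/scene0.png

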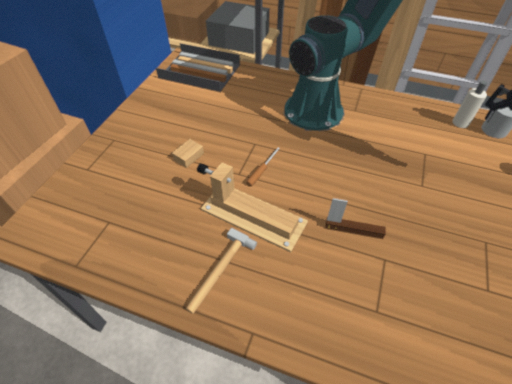

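View pics/side0.png

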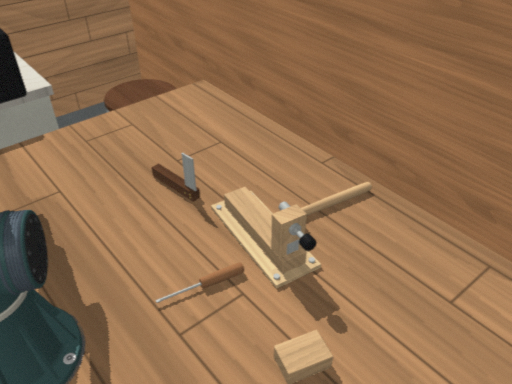

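The scene view shows the jig at about (255,215), the stud at (222,182), the knob at (203,169) and the square at (350,225). The side view shows the stud at (290,235), the knob at (307,241) and the square at (178,180). The screwdriver lies robot-side, the hammer beyond the jig and the offcut past the knob.

```bash
python3 - <<'E'
from h import *
for n in ['scene','side']:
    D=np.load(f'/tmp/{n}0.npz'); im,W=D['im'],D['W']; P=D['P'];f=float(D['f']);cx,cy=float(D['cx']),float(D['cy'])
    def ray(pts,z):
        pts=np.asarray(pts,float).reshape(-1,2); d=np.c_[(pts[:,0]-cx)/f,(pts[:,1]-cy)/f,np.ones(len(pts))]@P[:3,:3].T
        return P[:3,3]+d*((z-P[2,3])/d[:,2])[:,None]
    hsv=cv2.cvtColor(im,cv2.COLOR_BGR2HSV); 
    box={'scene':(160,130,400,260),'side':(140,140,340,320)}[n]
    B=np.zeros(im.shape[:2],bool); B[box[1]:box[3],box[0]:box[2]]=1
    Z=W[...,2]
    for name,z0,r in [('plate',.05,None),('stud',.15,None),('board',.012,None)]:
        m=(B&(abs(Z-z0)<.005)&(hsv[...,1]<190)).astype(np.uint8)
        k,l,s,c=cv2.connectedComponentsWithStats(m)
        for i in np.argsort(-s[1:,4])[:2]+1:
            if s[i,4]<15: continue
            pt=W[l==i]; rect=cv2.minAreaRect((pt[:,:2]*1000).astype(np.float32))
            print(n,name,s[i,4],c[i].round(),'z',np.median(pt[:,2]).round(4),[np.round(x,1) for x in rect], cv2.boxPoints(rect).round().tolist())
    dark=(B&(hsv[...,2]<110)&(Z>.015)).astype(np.uint8)
    k,l,s,c=cv2.connectedComponentsWithStats(dark)
    for i in range(1,k):
        if s[i,4]<25: continue
        pt=W[l==i]; top=pt[pt[:,2]>np.nanpercentile(pt[:,2],50)]
        rect=cv2.minAreaRect((top[:,:2]*1000).astype(np.float32))
        print(n,'dark',s[i],c[i].round(),'z',pt[:,2].min().round(3),pt[:,2].max().round(3),'mean',pt.mean(0).round(4),[np.round(x,1) for x in rect],cv2.boxPoints(rect).round().tolist())
    cv2.imwrite(f'pics/{n}_c.png',cv2.resize(im[box[1]:box[3],box[0]:box[2]],None,fx=3,fy=3,interpolation=cv2.INTER_CUBIC))
E
```

```text
scene plate 1374 [261. 211.] z 0.0498 [array([565.9, -40.2]), array([267.4,  65.4]), np.float64(80.9)] [[512.0, -167.0], [577.0, -177.0], [619.0, 87.0], [555.0, 97.0]]
scene plate 28 [335. 217.] z 0.0509 [array([521.2, 193.4]), array([ 6. , 39.5]), np.float64(9.6)] [[515.0, 212.0], [522.0, 173.0], [528.0, 174.0], [521.0, 213.0]]
scene stud 234 [221. 172.] z 0.1498 [array([ 549.7, -143.6]), array([37.9, 65.4]), np.float64(79.9)] [[514.0, -157.0], [579.0, -168.0], [585.0, -131.0], [521.0, -119.0]]
scene board 1182 [257. 226.] z 0.0117 [array([567.2, -41.6]), array([310.9, 120.8]), np.float64(81.6)] [[485.0, -187.0], [604.0, -204.0], [650.0, 103.0], [530.0, 121.0]]
scene board 122 [356. 232.] z 0.0124 [array([523.1, 259.6]), array([  5.2, 168.8]), np.float64(7.6)] [[509.0, 343.0], [532.0, 176.0], [537.0, 176.0], [515.0, 344.0]]
scene dark [173 155  11   9  28] [178. 159.] z 0.015 0.031 mean [ 0.4445 -0.3639  0.0224] [array([ 445.3, -362.8]), array([51.5,  2.4]), np.float64(70.8)] [[436.0, -387.0], [438.0, -387.0], [455.0, -339.0], [453.0, -338.0]]
scene dark [197 164  11  10  79] [202. 
[... 1419 characters left out ...]
-121.0], [457.0, -103.0], [266.0, -48.0]]
side dark [152 164  47  34 501] [174. 180.] z 0.015 0.045 mean [0.505  0.2469 0.0271] [array([508. , 250.6]), array([ 26.8, 167.7]), np.float64(7.9)] [[483.0, 332.0], [506.0, 166.0], [533.0, 169.0], [510.0, 336.0]]
side dark [298 234  18  17 221] [307. 242.] z 0.071 0.141 mean [ 0.5333 -0.2182  0.1304] [array([ 536.4, -216.7]), array([23.2, 24.3]), np.float64(73.1)] [[521.0, -224.0], [545.0, -231.0], [551.0, -209.0], [528.0, -202.0]]
side dark [202 268  42  19  83] [222. 277.] z 0.015 0.023 mean [ 0.4034 -0.1013  0.0178] [array([ 405.9, -101.4]), array([ 5.7, 96.5]), np.float64(77.5)] [[358.0, -94.0], [452.0, -115.0], [454.0, -109.0], [359.0, -88.0]]
```

View pics/scene_c.png

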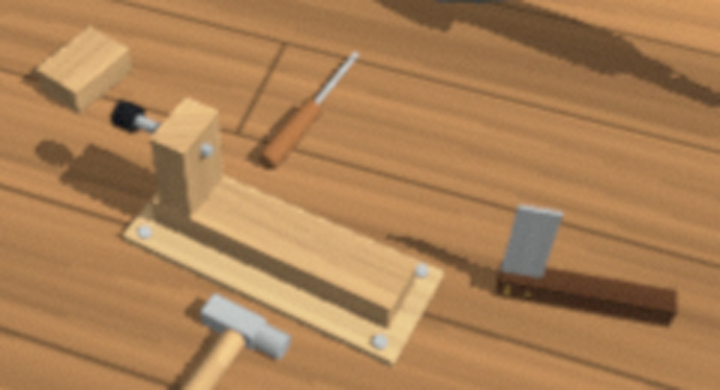

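Both views agree to about 4 mm, with sizes matching: board 311x121, plate 268x65 and stock 168x26. Averaging them gives:
- Corner at about (0.552, -0.127), with jig y at 81.2°.
- Knob at about (0.5385, -0.2145).
- Square centre at (0.510, 0.253), with its y at 97.5°.

I'll turn the tool first, then go above the knob.

```bash
cat >> h.py <<'E'
def togo(x,y,z,deg):
    "what is left, tool axes cm; deg = wanted world heading of tool x"
    T,o=tool(); d=T[:3,:3].T@(np.array([x,y,z])-T[:3,3])*100
    h=np.degrees(np.arctan2(T[1,0],T[0,0])); t=-((deg-h+180)%360-180)
    print('t',round(o['time'],2),'go cm',d.round(2),'turn',round(t,2),'pos',o['ee_pos'].round(4),'F',np.array(o['contact_force']).round(1),'w',round(o['width'],4),'j',np.round(o['joints'],2))
E
python3 -m inch '[[0,0,0,7.8,1],[0,0,0,7.8,1],[0,0,0,7.8,1],[0,0,0,7.8,1],[0,0,0,7.8,1],[0,0,0,7.8,1],[0,0,0,7.8,1],[0,0,0,7.8,1],[0,0,0,7.8,1],[0,0,0,7.8,1]]'
python3 -c "
from h import *
togo(.5385,-.2145,.231,81.2)"
```

```text
time: 1.15
ee_pos: [0.2068, 0.5595, 0.2268]
tool_rot: [2.428, 1.987, -0.014]
contact_force: [-0.1, 0.1, -0.1]
width: 0.0851
t 1.15 go cm [-69.31  47.82   0.1 ] turn -2.61 pos [0.2068 0.5595 0.2268] F [-0.1  0.1 -0.1] w 0.0851 j [ 1.1   0.36  1.52 -0.    1.27  1.3 ]
```

```bash
python3 -m inch '[[-2.5,1.7,0,-2.5,1],[-4,2.75,-0.05,0,1],[-4,2.75,-0.05,0,1],[-4,2.75,-0.05,0,1],[-4,2.75,-0.05,0,1],[-4,2.75,-0.05,0,1],[-4,2.75,-0.05,0,1],[-4,2.75,-0.05,0,1],[-4,2.75,-0.05,0,1],[-2.5,1.7,0,0,1]]'
python3 -c "
from h import *
togo(.5385,-.2145,.231,81.2)"
```

```text
time: 2.15
ee_pos: [0.4018, 0.1445, 0.2312]
tool_rot: [2.38, 2.046, -0.011]
contact_force: [0.9, 0.6, 0.1]
width: 0.0855
t 2.15 go cm [-33.44  18.9    0.23] turn 0.18 pos [0.4018 0.1445 0.2312] F [0.9 0.6 0.1] w 0.0855 j [ 0.19  0.11  1.86 -0.01  1.18  0.34]
```

```bash
python3 -m inch '[[-2.5,1.5,0,0,1],[-4,2.25,-0.05,0,1],[-4,2.25,-0.05,0,1],[-4,2.25,-0.05,0,1],[-4,2.25,-0.05,0,1],[-4,2.25,-0.05,0,1],[-4,2.25,-0.05,0,1],[-3.5,2,-0.05,0,1],[-2,1,0,0,1],[0,0,0,0,1]]'
python3 - <<'E'
from h import *
togo(.5385,-.2145,.231,81.2)
im,W,P,f,d=grab('wrist'); cv2.imwrite('pics/w1.png',im); np.savez('/tmp/w1.npz',im=im,W=W,P=P,f=f)
hsv=cv2.cvtColor(im,cv2.COLOR_BGR2HSV); Z=W[...,2]
J=np.array([[.988,-.153],[.153,.988]])
def show(n,m):
    k,l,s,c=cv2.connectedComponentsWithStats(m.astype(np.uint8))
    for i in range(1,k):
        if s[i,4]<80: continue
        pt=W[l==i]; r=cv2.minAreaRect((pt[:,:2]*1000).astype(np.float32))
        print(n,s[i],'z',np.nanmin(pt[:,2]).round(3),np.nanmax(pt[:,2]).round(3),[np.round(x,1) for x in r],'mean',pt.mean(0).round(4))
show('dark',(hsv[...,2]<70)&(Z>.09)&(Z<.16)); show('stud',abs(Z-.15)<.004); show('plate',abs(Z-.05)<.004)
E
```

```text
time: 3.15
ee_pos: [0.5352, -0.2197, 0.2354]
tool_rot: [2.385, 2.037, -0.009]
contact_force: [-0.0, 0.8, -1.1]
width: 0.0855
t 3.15 go cm [0.57 0.25 0.43] turn -0.2 pos [ 0.5352 -0.2197  0.2354] F [-0.   0.8 -1.1] w 0.0855 j [-0.5   0.32  1.55 -0.01  1.26 -0.35]
dark [ 246  166   38   37 1219] z 0.118 0.141 [array([ 539. , -213.8]), array([23.9, 29.5]), np.float64(81.4)] mean [ 0.5391 -0.2121  0.1359]
stud [ 216   64   98   60 5701] z 0.147 0.153 [array([ 549.2, -146.8]), array([37.5, 63.4]), np.float64(81.0)] mean [ 0.5493 -0.1462  0.1501]
plate [ 228    0   72   64 4265] z 0.047 0.053 [array([556.8, -98. ]), array([51.5, 63.2]), np.float64(81.1)] mean [ 0.5569 -0.0965  0.0501]
```

View pics/w1.png

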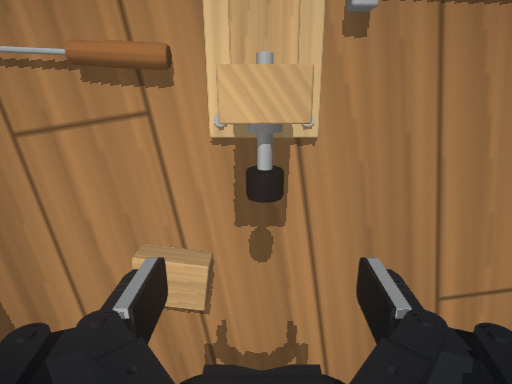

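Wrist view: the knob is at (265,184) px and the stud top at (265,93). The knob centre is (0.539, -0.2138), 24x29.5 mm as expected, and the stud is 37.5x63.4 at 81°. The joint is therefore at about 5 mm. Going down next.

```bash
python3 -m inch '[[0.6,0.3,0.8,-0.2,1],[0,0,1.5,0,1],[0,0,1.8,0,0.8],[0,0,1.8,0,0.7],[0,0,1.8,0,0.7],[0,0,1.8,0,0.7],[0,0,1.5,0,0.7],[0,0,1,0,0.7],[0,0,0.4,0,0.7],[0,0,0,0,0.7]]'
python3 -c "
from h import *
togo(.539,-.2138,.107,81.1)"
```

```text
time: 4.2
ee_pos: [0.5331, -0.1932, 0.1034]
tool_rot: [-2.365, -2.056, 0.008]
contact_force: [0.3, 0.4, 0.6]
width: 0.0598
t 4.2 go cm [-1.95  0.86 -0.37] turn 0.92 pos [ 0.5331 -0.1932  0.1034] F [0.3 0.4 0.6] w 0.0598 j [-0.47  0.46  1.71 -0.    0.98 -0.33]
```

```bash
python3 -m inch '[[-0.6,0.3,-0.2,0.5,0.7],[-0.6,0.3,-0.2,0.4,0.7],[-0.5,0.2,0,0,0.7],[-0.2,0,0,0,0.7],[0,0,0,0,0.7],[0,0,0,0,0.7],[0,0,0,0,0.7],[0,0,0,0,0.7],[0,0,0,0,0.7],[0,0,0,0,0.7]]'
python3 -c "
from h import *
togo(.539,-.2138,.107,81.1)"
```

```text
time: 5.2
ee_pos: [0.5406, -0.2161, 0.1106]
tool_rot: [-2.387, -2.039, 0.005]
contact_force: [0.0, 0.2, -0.2]
width: 0.0596
t 5.2 go cm [ 0.21 -0.2   0.36] turn -0.1 pos [ 0.5406 -0.2161  0.1106] F [ 0.   0.2 -0.2] w 0.0596 j [-0.5   0.47  1.67 -0.    1.   -0.34]
```

```bash
python3 -m inch '[[0.2,-0.2,0.3,0,0.7],[0,0,0,0,0.7],[0,0,0,0,0.2],[0,0,0,0,0.2],[0,0,0,0,0.2],[0,0,0,0,0.2],[0,0,0,0,0.2],[0,0,0,0,0.2],[0,0,0,0,0.2],[0,0,0,0,0.2]]' 40
python3 -c "
from h import *
togo(.539,-.2138,.107,81.1)"
```

```text
time: 6.2
ee_pos: [0.5383, -0.2131, 0.1073]
tool_rot: [-2.386, -2.039, 0.006]
contact_force: [-1.1, -0.1, 1.0]
width: 0.0291
t 6.2 go cm [-0.06  0.08  0.03] turn -0.07 pos [ 0.5383 -0.2131  0.1073] F [-1.1 -0.1  1. ] w 0.0291 j [-0.49  0.47  1.68 -0.    0.99 -0.34]
```

```bash
python3 -m inch '[[-0.2,0,0,0,0.2],[-0.3,0,0,0,0.2],[-0.3,0,0,0,0.2],[-0.3,0,0,0,0.2],[-0.3,0,0,0,0.2],[-0.3,0,0,0,0.2],[-0.2,0,0,0,0.2],[-0.1,0,0,0,0.2],[0,0,0,0,0.2],[0,0,0,0,0.2]]'
python3 -c "
from h import *
togo(.539,-.2138,.107,81.1)"
```

```text
time: 7.2
ee_pos: [0.5353, -0.232, 0.1073]
tool_rot: [-2.384, -2.036, 0.0]
contact_force: [0.0, 4.5, 1.6]
width: 0.0287
t 7.2 go cm [1.86 0.08 0.04] turn -0.12 pos [ 0.5353 -0.232   0.1073] F [0.  4.5 1.6] w 0.0287 j [-0.53  0.47  1.67  0.    1.   -0.37]
```

Moved 19 mm at 4.5 N. I'll keep pulling until the stop shows as a jump in force.

```bash
python3 -m inch '[[-0.15,0,0,0,0.2],[-0.15,0,0,0,0.2],[-0.15,0,0,0,0.2],[-0.15,0,0,0,0.2],[-0.15,0,0,0,0.2],[-0.15,0,0,0,0.2],[-0.15,0,0,0,0.2],[-0.15,0,0,0,0.2],[-0.15,0,0,0,0.2],[-0.15,0,0,0,0.2]]'
python3 -c "
from h import *
togo(.539,-.2138,.107,81.1)"
```

```text
time: 8.2
ee_pos: [0.5352, -0.2324, 0.1072]
tool_rot: [-2.374, -2.024, -0.026]
contact_force: [2.6, 9.5, 3.0]
width: 0.0282
t 8.2 go cm [1.89 0.08 0.07] turn -0.19 pos [ 0.5352 -0.2324  0.1072] F [2.6 9.5 3. ] w 0.0282 j [-0.54  0.48  1.67  0.03  1.01 -0.4 ]
```

The knob is at its stop: the force rose to 9.5 N with no further travel. Releasing and rising.

```bash
python3 -m inch '[[0,0,0,0,0.2],[0,0,0,0,0.6],[0,0,0,0,0.7],[0,0,0,0,0.7],[0,0,0,0,0.7],[0,0,-1,0,0.7],[-0.1,0,-2,0,0.8],[-0.1,0,-3,0,1],[-0.1,0,-3,0,1],[0,0,-2,0,1]]'
python3 - <<'E'
from h import *
togo(.5385,-.2145,.231,81.2)
im,W,P,f,d=grab('wrist'); cv2.imwrite('pics/w2.png',im)
hsv=cv2.cvtColor(im,cv2.COLOR_BGR2HSV); Z=W[...,2]
def show(n,m):
    k,l,s,c=cv2.connectedComponentsWithStats(m.astype(np.uint8))
    for i in range(1,k):
        if s[i,4]<80: continue
        pt=W[l==i]; r=cv2.minAreaRect((pt[:,:2]*1000).astype(np.float32))
        print(n,s[i],[np.round(x,1) for x in r])
show('dark',(hsv[...,2]<70)&(Z>.09)&(Z<.16)); show('stud',abs(Z-.15)<.004)
E
```

```text
time: 9.2
ee_pos: [0.5324, -0.2403, 0.2196]
tool_rot: [-2.371, -2.023, -0.017]
contact_force: [-0.3, -0.5, -0.1]
width: 0.0852
t 9.2 go cm [ 2.67  0.18 -1.08] turn -0.27 pos [ 0.5324 -0.2403  0.2196] F [-0.3 -0.5 -0.1] w 0.0852 j [-0.55  0.36  1.55  0.02  1.26 -0.4 ]
dark [ 246  173   40   39 1366] [array([ 536. , -233.2]), array([23.6, 29.5]), np.float64(81.1)]
stud [ 212   29  107   68 6986] [array([ 549.2, -146.7]), array([38.1, 63.3]), np.float64(80.9)]
```

View pics/w2.png

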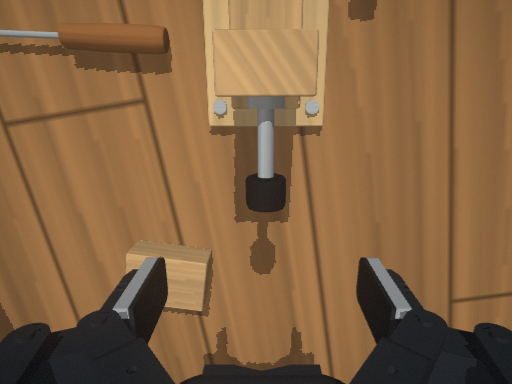

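The pin is gone from the stud's front, where it was at (265,57) before. The knob now sits at (266,192), 87.5 mm behind the stud centre (88 expected at the stop), and it stayed out after release. Next is the square.

```bash
python3 -m inch '[[2.5,-0.5,-0.5,0,1],[4.5,-0.9,-0.5,0,1],[4.5,-0.9,-0.5,0,1],[4.5,-0.9,-0.5,0,1],[4.5,-0.9,-0.2,0,1],[4.5,-0.9,0,0,1],[4.5,-0.9,0,0,1],[4.5,-0.9,0,0,1],[4.5,-0.9,0,0,1],[4,-0.8,0,0,1]]'
python3 -c "
from h import *
togo(.5078,.2728,.24,97.5)"
```

```text
time: 10.25
ee_pos: [0.5209, 0.1986, 0.2601]
tool_rot: [-2.397, -2.022, -0.029]
contact_force: [1.7, 0.3, 0.0]
width: 0.0853
t 10.25 go cm [ 7.06 -2.56  2.11] turn -17.2 pos [0.5209 0.1986 0.2601] F [1.7 0.3 0. ] w 0.0853 j [0.23 0.26 1.58 0.01 1.29 0.4 ]
```

```bash
python3 -m inch '[[2,-0.7,0.4,-3,1],[1.6,-0.5,0.4,-4,1],[1,-0.2,0.4,-4,1],[0.5,0,0.3,-3,1],[0,0,0.2,-2,1],[0,0,0,0,1],[0,0,0,0,1],[0,0,0,0,1],[0,0,0,0,1],[0,0,0,0,1]]'
python3 - <<'E'
from h import *
togo(.5078,.2728,.24,97.5)
im,W,P,f,d=grab('wrist'); cv2.imwrite('pics/w3.png',im)
hsv=cv2.cvtColor(im,cv2.COLOR_BGR2HSV); Z=W[...,2]
def show(n,m):
    k,l,s,c=cv2.connectedComponentsWithStats(m.astype(np.uint8))
    for i in range(1,k):
        if s[i,4]<80: continue
        pt=W[l==i]; r=cv2.minAreaRect((pt[:,:2]*1000).astype(np.float32))
        print(n,s[i],np.median(pt[:,2]).round(4),[np.round(x,1) for x in r],cv2.boxPoints(r).round(1).tolist())
show('stock',abs(Z-.03)<.004); show('blade',(Z>.05)&(Z<.135))
E
```

```text
time: 11.25
ee_pos: [0.511, 0.2598, 0.2456]
tool_rot: [-2.076, -2.356, -0.036]
contact_force: [-0.4, -0.6, 0.3]
width: 0.0856
t 11.25 go cm [ 1.32 -0.16  0.58] turn -0.26 pos [0.511  0.2598 0.2456] F [-0.4 -0.6  0.3] w 0.0856 j [0.34 0.3  1.57 0.01 1.26 0.21]
stock [ 244   88   25  150 3404] 0.0301 [array([510.2, 255.5]), array([ 25.6, 168.9]), np.float64(7.6)] [[486.29998779296875, 337.5], [508.70001220703125, 170.10000610351562], [534.0, 173.39999389648438], [511.70001220703125, 340.8999938964844]]
stock [275 295  49  16 174] 0.0298 [array([585.3,  89.3]), array([ 5.5, 62.4]), np.float64(84.8)] [[554.0, 89.30000305175781], [616.0999755859375, 83.69999694824219], [616.5999755859375, 89.19999694824219], [554.5, 94.80000305175781]]
stock [251 301  25  68 112] 0.0302 [array([545.4,  33. ]), array([113. ,   0.8]), np.float64(81.2)] [[536.4000244140625, -22.799999237060547], [537.2000122070312, -22.899999618530273], [554.5, 88.69999694824219], [553.7000122070312, 88.9000015258789]]
blade [256 213   5  74 323] 0.1295 [array([519.3, 191.2]), array([ 3.6, 40.9]), np.float64(7.0)] [[515.0, 211.3000030517578], [520.0, 170.6999969482422], [523.5, 171.10000610351562], [518.5, 211.6999969482422]]
blade [ 256  308   70   63 1455] 0.0505 [array([578.3,  41.6]), array([97.7, 62.1]), np.float64(81.7)] [[540.5, -2.200000047683716], [601.9000244140625, -11.199999809265137], [616.0999755859375, 85.5], [554.7000122070312, 94.5]]
```

View pics/w3.png

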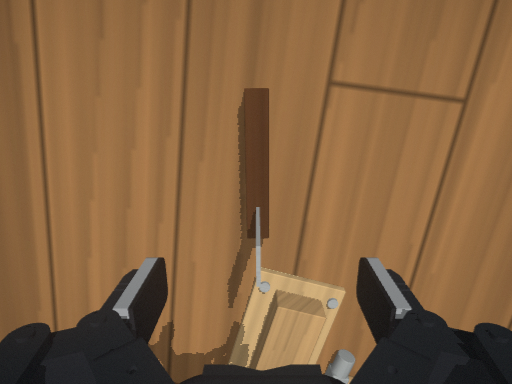

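The square is at (257,160) px with the blade below it at (258,240). The measured centre is (0.5102, 0.2555), stock 25.6x169, heading 97.6°, so the grip point is (0.5076, 0.2753).

```bash
python3 -m inch '[[0.6,-0.1,0.8,-0.2,0.9],[0.6,0,1.5,0,0.8],[0.2,0,2,0,0.7],[0,0,2,0,0.7],[0,0,2,0,0.7],[0,0,2,0,0.7],[0,0,1.5,0,0.7],[0,0,1,0,0.7],[0,0,0.5,0,0.7],[0,0,0,0,0.7]]'
python3 -c "
from h import *
togo(.5076,.2753,.010,97.6)
print(tool()[0].round(4))"
```

```text
time: 12.3
ee_pos: [0.5094, 0.2794, 0.1051]
tool_rot: [-2.072, -2.359, -0.038]
contact_force: [-0.3, 0.3, -0.2]
width: 0.0596
t 12.3 go cm [-0.56 -0.39  9.49] turn -0.17 pos [0.5094 0.2794 0.1051] F [-0.3  0.3 -0.2] w 0.0596 j [0.37 0.46 1.7  0.02 0.96 0.24]
[[-0.1293  0.9915  0.0147  0.5094]
 [ 0.9915  0.129   0.0197  0.2794]
 [ 0.0176  0.0171 -0.9997  0.1051]
 [ 0.      0.      0.      1.    ]]
```

```bash
python3 -m inch '[[-0.3,-0.2,0.8,0,0.7],[-0.2,-0.1,1.2,0,0.7],[0,0,1.3,0,0.7],[0,0,1.3,0,0.7],[0,0,1.3,0,0.7],[0,0,1,0,0.7],[0,0,0.7,0,0.7],[0,0,0.4,0,0.7],[0,0,0,0,0.7],[0,0,0,0,0.7]]'
python3 -c "
from h import *
togo(.5076,.2753,.010,97.6)"
```

```text
time: 13.3
ee_pos: [0.5096, 0.2759, 0.0189]
tool_rot: [-2.073, -2.359, -0.042]
contact_force: [-0.3, 0.4, -0.7]
width: 0.06
t 13.3 go cm [-0.05 -0.22  0.88] turn -0.18 pos [0.5096 0.2759 0.0189] F [-0.3  0.4 -0.7] w 0.06 j [0.37 0.58 1.77 0.02 0.77 0.23]
```

```bash
python3 -m inch '[[0,-0.2,0.4,0,0.7],[0,0,0.3,0,0.7],[0,0,0,0,0.6],[0,0,0,0,0.5],[0,0,0,0,0.4],[0,0,0,0,0.2],[0,0,0,0,0.1],[0,0,0,0,0.1],[0,0,0,0,0.1],[0,0,0,0,0.1]]' 80
python3 -c "
from h import *
togo(.5076,.2753,.010,97.6)"
```

```text
time: 14.3
ee_pos: [0.5084, 0.2762, 0.0132]
tool_rot: [2.073, 2.36, 0.046]
contact_force: [0.1, -0.0, -0.5]
width: 0.0239
t 14.3 go cm [-0.09 -0.1   0.32] turn -0.18 pos [0.5084 0.2762 0.0132] F [ 0.1 -0.  -0.5] w 0.0239 j [0.37 0.59 1.77 0.02 0.75 0.23]
```

```bash
python3 -m inch '[[0,0,-0.5,0,0.1],[0,0,-1,0,0.1],[0,0,-1.5,0,0.1],[0,0,-1.5,0,0.1],[0,0,-1.5,0,0.1],[0,0,-1.5,0,0.1],[0,0,-1.2,0,0.1],[0,0,-1,0,0.1],[0,0,-0.5,0,0.1],[0,0,0,0,0.1]]'
python3 -c "
from h import *
togo(.5777,.0358,.12,81.1)"
```

```text
time: 15.3
ee_pos: [0.5036, 0.2729, 0.1213]
tool_rot: [-2.072, -2.358, -0.039]
contact_force: [-0.3, -0.2, -4.2]
width: 0.0243
t 15.3 go cm [-24.46   4.3   -0.24] turn 16.29 pos [0.5036 0.2729 0.1213] F [-0.3 -0.2 -4.2] w 0.0243 j [0.37 0.43 1.71 0.02 0.98 0.23]
```

```bash
python3 -m inch '[[-2,0.3,0,0,0.1],[-3,0.5,0,0,0.1],[-3,0.5,0,0,0.1],[-3,0.5,0,0,0.1],[-3,0.5,0,0,0.1],[-2.5,0.5,0,0,0.1],[-2,0.4,0,0,0.1],[-1,0.2,0,0,0.1],[0,0,0,0,0.1],[0,0,0,0,0.1]]'
python3 -m inch '[[0,0,0,2,0.1],[0,0,0,3,0.1],[0,0,0,3,0.1],[0,0,0,3,0.1],[0,0,0,2,0.1],[0,0,0,1,0.1],[0,0,0,0,0.1],[0,0,0,0,0.1],[0,0,0,0,0.1],[0,0,0,0,0.1]]'
python3 - <<'E'
from h import *
togo(.5777,.0358,.12,81.1)
print(tool()[0].round(4))
im,W,P,f,d=grab('wrist'); cv2.imwrite('pics/w4.png',im); np.savez('/tmp/w4.npz',im=im,W=W)
im,W,P,f,d=grab('scene'); cv2.imwrite('pics/s4.png',cv2.resize(im[120:270,150:400],None,fx=3,fy=3))
E
```

```text
time: 16.3
ee_pos: [0.5604, 0.0781, 0.1121]
tool_rot: [-2.065, -2.353, -0.029]
contact_force: [-0.5, -0.6, -4.0]
width: 0.0244
time: 17.3
ee_pos: [0.5555, 0.0879, 0.111]
tool_rot: [-2.33, -2.08, -0.024]
contact_force: [-0.5, -0.1, -4.8]
width: 0.0242
t 17.3 go cm [-4.9   2.79 -1.02] turn 2.41 pos [0.5555 0.0879 0.111 ] F [-0.5 -0.1 -4.8] w 0.0242 j [0.02 0.44 1.72 0.03 0.98 0.12]
[[ 1.130e-01  9.936e-01 -6.000e-04  5.555e-01]
 [ 9.933e-01 -1.129e-01  2.380e-02  8.790e-02]
 [ 2.350e-02 -3.300e-03 -9.997e-01  1.110e-01]
 [ 0.000e+00  0.000e+00  0.000e+00  1.000e+00]]
```

View pics/w4.png

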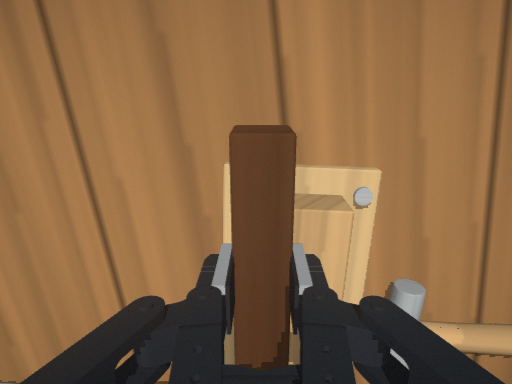

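The square hangs centred in the jaws at (262,250) px, with the plate behind and below it. I'll measure how it sits in the grip.

```bash
python3 - <<'E'
from h import *
D=np.load('/tmp/w4.npz'); W=D['W']; T,_=tool()
s=W[140:240,238:288].reshape(-1,3); s=s[np.isfinite(s).all(1)&(s[:,2]>.09)]
c=s.mean(0); n=np.linalg.svd(s-c)[2][2]; n*=np.sign(n[2])
Lm=W[128:300,225:300].copy(); m=(abs((Lm-c)@n)<.003)
p=Lm[m]; r=cv2.minAreaRect((p[:,:2]*1000).astype(np.float32))
print('n',n.round(4),'c',c.round(4),[np.round(x,1) for x in r],cv2.boxPoints(r).round(1).tolist())
jy=np.array([.1547,.988]); print('slope along y deg',np.degrees(-n[:2]@jy/n[2]),'across',np.degrees(-n[:2]@[.988,-.1547]/n[2]))
far=p[np.argsort(p@T[:3,0])[-40:]].mean(0); print('far end in tool',(T[:3,:3].T@(far-T[:3,3])).round(4))
E
```

```text
n [ 0.0183 -0.0128  0.9998] c [0.5612 0.1286 0.1283] [array([559.8, 114.7]), array([74.4, 32.1]), np.float64(82.2)] [[538.9000244140625, 80.0], [570.5999755859375, 75.69999694824219], [580.7000122070312, 149.39999389648438], [548.9000244140625, 153.6999969482422]]
slope along y deg 0.562693576247617 across -1.1481146173145482
far end in tool [ 0.0645 -0.0001 -0.0148]
```

```bash
python3 -m inch '[[-1,0.5,0.2,0.5,0.1],[-1.5,0.5,0.4,0.6,0.1],[-1.5,0.5,0.4,0.6,0.1],[-1.2,0.4,0.4,0.4,0.1],[-0.8,0.3,0.4,0,0.1],[-0.4,0.1,0.2,0,0.1],[0,0,0,0,0.1],[0,0,0,0,0.1],[0,0,0,0,0.1],[0,0,0,0,0.1]]'
python3 -c "
from h import *
togo(.5747,.0163,.085,81.1)
print(tool()[0].round(4))"
```

```text
time: 18.4
ee_pos: [0.5711, 0.0141, 0.0869]
tool_rot: [-2.373, -2.03, -0.023]
contact_force: [0.1, -0.6, -4.8]
width: 0.0241
t 18.4 go cm [0.27 0.32 0.2 ] turn -0.02 pos [0.5711 0.0141 0.0869] F [ 0.1 -0.6 -4.8] w 0.0241 j [-0.11  0.49  1.72  0.03  0.94  0.03]
[[ 0.1551  0.9879 -0.0012  0.5711]
 [ 0.9876 -0.155   0.0237  0.0141]
 [ 0.0232 -0.0049 -0.9997  0.0869]
 [ 0.      0.      0.      1.    ]]
```

```bash
python3 -m inch '[[0,0.15,0.3,0,0.1],[0,0.1,0.4,0,0.1],[0,0,0.4,0,0.1],[0,0,0.3,0,0.1],[0,0,0.2,0,0.1],[0,0,0.1,0,0.1],[0,0,0.1,0,0.1],[0,0,0,0,0.1],[0,0,0,0,0.1],[0,0,0,0,0.1]]'
python3 -c "
from h import *
togo(.5747,.0163,.0632,81.1)
print(tool()[0].round(4))"
```

```text
time: 19.4
ee_pos: [0.5737, 0.0155, 0.0675]
tool_rot: [-2.371, -2.032, -0.023]
contact_force: [0.1, -0.4, -3.4]
width: 0.0237
t 19.4 go cm [0.09 0.09 0.43] turn 0.08 pos [0.5737 0.0155 0.0675] F [ 0.1 -0.4 -3.4] w 0.0237 j [-0.11  0.52  1.73  0.03  0.9   0.03]
[[ 0.1533  0.9882 -0.001   0.5737]
 [ 0.9879 -0.1532  0.0239  0.0155]
 [ 0.0234 -0.0047 -0.9997  0.0675]
 [ 0.      0.      0.      1.    ]]
```

```bash
python3 -m inch '[[0,0.1,0.1,0,0.1],[0,0,0.1,0,0.1],[0,0,0.1,0,0.1],[0,0,0.1,0,0.1],[0,0,0.1,0,0.1],[0,0,0.1,0,0.1],[0,0,0.1,0,0.1],[0,0,0.1,0,0.1],[0,0,0.1,0,0.1],[0,0,0.1,0,0.1]]'
python3 -c "
from h import *
togo(.5747,.0163,.0632,81.1)
print(tool()[0].round(4), tool()[1]['wrist_torque'])"
```

```text
time: 20.4
ee_pos: [0.5753, 0.0155, 0.0633]
tool_rot: [-2.372, -2.034, -0.025]
contact_force: [-2.9, 0.5, 6.3]
width: 0.0242
t 20.4 go cm [ 0.07 -0.07  0.02] turn 0.12 pos [0.5753 0.0155 0.0633] F [-2.9  0.5  6.3] w 0.0242 j [-0.11  0.52  1.73  0.03  0.89  0.03]
[[ 0.1525  0.9883  0.0017  0.5753]
 [ 0.988  -0.1525  0.0229  0.0155]
 [ 0.0229 -0.0018 -0.9997  0.0633]
 [ 0.      0.      0.      1.    ]] [-0.08650184  0.44213135 -0.11787142]
```

Contact with the plate came at the predicted height. Sliding towards the stud with light down-pressure.

```bash
python3 -m inch '[[-0.3,0,0.05,0.1,0.1],[-0.4,0,0.03,0,0.1],[-0.4,0,0.03,0,0.1],[-0.4,0,0.03,0,0.1],[-0.4,0,0.03,0,0.1],[-0.4,0,0.03,0,0.1],[-0.4,0,0.03,0,0.1],[-0.3,0,0.03,0,0.1],[-0.2,0,0.03,0,0.1],[-0.1,0,0.03,0,0.1]]'
python3 -c "
from h import *
togo(.5685,-.0235,.0632,81.1)
print(tool()[0].round(4), tool()[1]['wrist_torque'])"
```

```text
time: 21.4
ee_pos: [0.5748, -0.0177, 0.0633]
tool_rot: [-2.379, -2.033, -0.041]
contact_force: [-0.1, 5.9, 4.8]
width: 0.0243
t 21.4 go cm [-0.67 -0.53 -0.02] turn -0.05 pos [ 0.5748 -0.0177  0.0633] F [-0.1  5.9  4.8] w 0.0243 j [-0.17  0.52  1.74  0.04  0.88 -0.04]
[[ 0.1555  0.9878  0.0122  0.5748]
 [ 0.9874 -0.1558  0.0264 -0.0177]
 [ 0.028   0.008  -0.9996  0.0633]
 [ 0.      0.      0.      1.    ]] [ 0.48801196 -0.01217722 -0.00144343]
```

```bash
python3 -m inch '[[0,0,-0.1,0,0.1],[0,-0.1,-0.05,0,0.1],[0,-0.15,0,0,0.1],[0,-0.15,0,0,0.1],[0,-0.1,0,0,0.1],[0,0,0,0,0.1],[0,0,0.05,0,0.1],[0,0,0.1,0,0.1],[0,0,0.1,0,0.1],[0,0,0.1,0,0.1]]'
python3 -c "
from h import *
togo(.5685,-.0235,.0632,81.1)
print(tool()[0].round(4), tool()[1]['wrist_torque'])"
```

```text
time: 22.4
ee_pos: [0.5691, -0.0195, 0.0632]
tool_rot: [-2.379, -2.036, -0.038]
contact_force: [-1.9, 0.3, 9.0]
width: 0.024
t 22.4 go cm [-0.41  0.   -0.01] turn 0.02 pos [ 0.5691 -0.0195  0.0632] F [-1.9  0.3  9. ] w 0.024 j [-0.17  0.51  1.75  0.03  0.87 -0.04]
[[ 0.1543  0.988   0.012   0.5691]
 [ 0.9877 -0.1545  0.023  -0.0195]
 [ 0.0245  0.0083 -0.9997  0.0632]
 [ 0.      0.      0.      1.    ]] [-0.10180409  0.31174074  0.0278478 ]
```

```bash
python3 -m inch '[[0,0,0.15,0,0.1],[0,0,0.15,0,0.1],[0,0,0.15,0,0.1],[-0.1,0,0.1,0,0.1],[-0.15,0,0.1,0,0.1],[-0.15,0,0.1,0,0.1],[-0.15,0,0.1,0,0.1],[-0.15,0,0.1,0,0.1],[-0.15,0,0.1,0,0.1],[-0.15,0,0.1,0,0.1]]'
python3 -c "
from h import *
togo(.5685,-.0235,.0632,81.1)
print(tool()[0].round(4), tool()[1]['wrist_torque'])"
```

```text
time: 23.4
ee_pos: [0.5694, -0.0209, 0.0632]
tool_rot: [-2.379, -2.03, -0.057]
contact_force: [-1.3, 6.3, 8.5]
width: 0.0241
t 23.4 go cm [-0.27 -0.05 -0.01] turn -0.13 pos [ 0.5694 -0.0209  0.0632] F [-1.3  6.3  8.5] w 0.0241 j [-0.18  0.51  1.76  0.05  0.86 -0.06]
[[ 0.1568  0.9874  0.0193  0.5694]
 [ 0.987  -0.1574  0.0339 -0.0209]
 [ 0.0365  0.0137 -0.9992  0.0632]
 [ 0.      0.      0.      1.    ]] [0.57909186 0.16516908 0.02760671]
```

```bash
python3 -m inch '[[0,0,-0.15,0,0.1],[0,0,-0.05,0,0.1],[0,0,0,0,0.1],[-0.1,0,0,0,0.1],[-0.1,0,0,0,0.1],[-0.1,0,0,0,0.1],[-0.1,0,0,0,0.1],[-0.1,0,0,0,0.1],[0,0,0,0,0.1],[0,0,0,0,0.1]]'
python3 - <<'E'
from h import *
togo(.5685,-.0235,.0632,81.1)
print(tool()[0].round(4), tool()[1]['wrist_torque'])
im,W,P,f,d=grab('scene'); im2,W2,_,_,_=grab('side')
np.savez('/tmp/c5.npz',a=im,Wa=W,b=im2,Wb=W2)
a=cv2.resize(im[140:250,180:330],(600,440),interpolation=cv2.INTER_CUBIC)
cv2.imwrite('pics/c5.png',a)
E
```

```text
time: 24.4
ee_pos: [0.5679, -0.0225, 0.0641]
tool_rot: [-2.376, -2.026, -0.061]
contact_force: [-0.4, 2.2, -1.1]
width: 0.0239
t 24.4 go cm [-0.09  0.08  0.08] turn -0.19 pos [ 0.5679 -0.0225  0.0641] F [-0.4  2.2 -1.1] w 0.0239 j [-0.19  0.51  1.76  0.06  0.87 -0.07]
[[ 0.1578  0.9873  0.0175  0.5679]
 [ 0.9866 -0.1583  0.0393 -0.0225]
 [ 0.0416  0.011  -0.9991  0.0641]
 [ 0.      0.      0.      1.    ]] [-0.0942863   0.06819652  0.0305537 ]
```

View pics/c5.png

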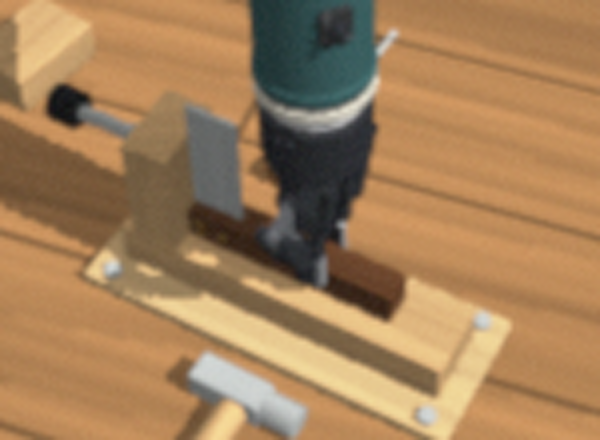

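The blade at about (215,160) in the crop is near the stud face and the square is on the plate. The tool has picked up some pitch, so I'll measure whether the square leans.

```bash
cat > m.py <<'E'
from h import *
def meas():
    T,_=tool(); im,W,P,f,d=grab('wrist')
    jy=np.array([.1547,.988]); jx=np.array([.988,-.1547]); C=np.array([.5521,-.1279])
    s=W[145:240,242:284].reshape(-1,3); s=s[np.isfinite(s).all(1)]; med=np.median(s[:,2]); s=s[abs(s[:,2]-med)<.006]
    c=s.mean(0); n=np.linalg.svd(s-c,full_matrices=False)[2][2]; n*=np.sign(n[2])
    y=(s[:,:2]-C)@jy; x=(s[:,:2]-C)@jx
    print('stock top z',s[:,2].mean().round(4),'pitch',np.degrees(-n[:2]@jy/n[2]).round(2),'roll',np.degrees(-n[:2]@jx/n[2]).round(2))
    Lm=W[100:320,215:310]; m=abs((Lm-c)@n)<.003; p=Lm[m]; Y=(p[:,:2]-C)@jy; X=(p[:,:2]-C)@jx
    print('far end jig y',np.percentile(Y,99.5).round(4))
    for a in [.1,.12,.14,.16]:
        k=abs(Y-a)<.006
        if k.sum()>10: print(' y',a,'x',np.percentile(X[k],[2,98]).round(4))
    for n in ['scene','side']:
        im,W,P,f,d=grab(n); p=W.reshape(-1,3); p=p[np.isfinite(p).all(1)]; col=None
        y=(p[:,:2]-C)@jy; x=(p[:,:2]-C)@jx; z=p[:,2]
        k=(abs(x)<.014)&(y>-.004)&(y<.06)&(z>.085)&(z<.19)
        for a in [.1,.12,.14,.16,.17,.175]:
            q=k&(abs(z-a)<.006)
            if q.sum()>3: print(n,'blade z',a,'y',y[q].min().round(4),y[q].max().round(4),'x',np.median(x[q]).round(4),q.sum())
        if k.any(): print(n,'top',z[k].max().round(4))
E
python3 -c "
from m import *
meas()"
```

```text
stock top z 0.0813 pitch 0.53 roll -0.43
far end jig y 0.1702
 y 0.1 x [-0.0121  0.0115]
 y 0.12 x [-0.0169  0.0166]
 y 0.14 x [-0.0123  0.0123]
 y 0.16 x [-0.0122  0.0125]
scene blade z 0.1 y 0.0011 0.0425 x 0.0006 39
scene blade z 0.12 y 0.0008 0.0425 x 0.0006 41
scene blade z 0.14 y 0.0008 0.0419 x 0.0006 38
scene blade z 0.16 y 0.0029 0.0424 x 0.0006 39
scene blade z 0.17 y 0.0028 0.0421 x 0.0005 37
scene blade z 0.175 y 0.0028 0.0424 x 0.0003 45
scene top 0.1818
side blade z 0.12 y 0.0229 0.0382 x -0.0036 12
side blade z 0.14 y 0.0047 0.0402 x -0.0035 38
side blade z 0.16 y -0.0025 0.0385 x -0.0031 53
side blade z 0.17 y -0.0015 0.0385 x -0.003 58
side blade z 0.175 y -0.0018 0.0386 x -0.0028 69
side top 0.1821
```

The heel is at about y=0, centred, with pitch +0.53° (far end about 1.5 mm high) and roll -0.4°. Pressing down harder should level it.

```bash
python3 -m inch '[[0,0,0.1,0,0.1],[0,0,0.2,0,0.1],[0,0,0.2,0,0.1],[0,0,0.25,0,0.1],[0,0,0.25,0,0.1],[0,0,0.25,0,0.1],[0,0,0.25,0,0.1],[0,0,0.25,0,0.1],[0,0,0.25,0,0.1],[0,0,0.25,0,0.1]]'
python3 -c "
from m import *
togo(.5685,-.0235,.0632,81.1)
print(tool()[0][2].round(4), tool()[1]['wrist_torque'])
meas()"
```

```text
time: 25.65
ee_pos: [0.568, -0.0224, 0.0631]
tool_rot: [-2.38, -2.03, -0.066]
contact_force: [-6.6, 2.7, 25.6]
width: 0.0242
t 25.65 go cm [-0.1   0.07 -0.01] turn -0.14 pos [ 0.568  -0.0224  0.0631] F [-6.6  2.7 25.6] w 0.0242 j [-0.19  0.51  1.76  0.05  0.85 -0.07]
[ 0.0405  0.0177 -0.999   0.0631] [-0.00199664  1.32334552 -0.10744096]
stock top z 0.0801 pitch 0.1 roll -0.13
far end jig y 0.1704
 y 0.1 x [-0.0122  0.0115]
 y 0.12 x [-0.017   0.0165]
 y 0.14 x [-0.0124  0.0123]
 y 0.16 x [-0.0122  0.0126]
scene blade z 0.1 y 0.0016 0.0438 x 0.0008 42
scene blade z 0.12 y 0.0012 0.0438 x 0.0003 40
scene blade z 0.14 y 0.0004 0.0434 x 0.0005 42
scene blade z 0.16 y 0.0022 0.0429 x -0.0001 35
scene blade z 0.17 y 0.003 0.0438 x 0.0004 35
scene blade z 0.175 y 0.003 0.0438 x -0.0 45
scene top 0.1821
side blade z 0.12 y 0.0239 0.04 x -0.0031 14
side blade z 0.14 y 0.0078 0.041 x -0.0037 39
side blade z 0.16 y -0.0018 0.041 x -0.0036 53
side blade z 0.17 y -0.0019 0.041 x -0.0037 54
side blade z 0.175 y -0.0019 0.0404 x -0.0036 68
side top 0.1811
```

Level now: pitch 0.1°, roll -0.13°, stock top at 0.0801. The blade has about 1–2 mm still to close. Pushing in with down-force held.

```bash
python3 -m inch '[[-0.1,0,0.2,0,0.1],[-0.2,0,0.15,0,0.1],[-0.25,0,0.15,0,0.1],[-0.3,0,0.15,0,0.1],[-0.3,0,0.15,0,0.1],[-0.3,0,0.15,0,0.1],[-0.3,0,0.15,0,0.1],[-0.3,0,0.15,0,0.1],[-0.3,0,0.15,0,0.1],[-0.3,0,0.15,0,0.1]]'
python3 -c "
from m import *
togo(.5685,-.0235,.0632,81.1)
print(tool()[0][2].round(4), tool()[1]['wrist_torque'])
meas()"
```

```text
time: 26.8
ee_pos: [0.5683, -0.0227, 0.0631]
tool_rot: [-2.373, -2.003, -0.12]
contact_force: [-1.3, 15.2, 15.7]
width: 0.0239
t 26.8 go cm [-0.08  0.04 -0.02] turn -0.73 pos [ 0.5683 -0.0227  0.0631] F [-1.3 15.2 15.7] w 0.0239 j [-0.22  0.51  1.77  0.11  0.85 -0.12]
[ 0.0806  0.0237 -0.9965  0.0631] [2.01512263 0.59060093 0.28598259]
stock top z 0.0801 pitch 0.04 roll 0.3
far end jig y 0.1697
 y 0.1 x [-0.012   0.0116]
 y 0.12 x [-0.0165  0.0166]
 y 0.14 x [-0.0121  0.0126]
 y 0.16 x [-0.0119  0.0128]
scene blade z 0.1 y -0.0003 0.0423 x 0.0006 38
scene blade z 0.12 y 0.0011 0.0425 x 0.0002 45
scene blade z 0.14 y 0.0005 0.042 x 0.0003 42
scene blade z 0.16 y 0.0021 0.0423 x -0.0001 34
scene blade z 0.17 y 0.0025 0.0421 x 0.0001 37
scene blade z 0.175 y 0.0032 0.0421 x -0.0004 43
scene top 0.1823
side blade z 0.12 y 0.0263 0.0396 x -0.0034 14
side blade z 0.14 y 0.0078 0.0397 x -0.004 39
side blade z 0.16 y -0.0011 0.0422 x -0.004 53
side blade z 0.17 y -0.0016 0.0367 x -0.0041 53
side blade z 0.175 y -0.0013 0.0381 x -0.0036 62
side top 0.1826
```

The wrist reads 15 N against the push with the stock level (pitch 0.04°) and its far end at 169.7 mm. I'll push again with less down-force, so friction can't pass for bearing, and then check heading by comparing the stock and plate edges.

```bash
python3 -m inch '[[-0.1,0,0,-0.2,0.1],[-0.15,0,0,-0.2,0.1],[-0.15,0,0.02,-0.2,0.1],[-0.15,0,0.03,0,0.1],[-0.2,0,0.03,0,0.1],[-0.2,0,0.03,0,0.1],[-0.2,0,0.05,0,0.1],[-0.2,0,0.05,0,0.1],[-0.2,0,0.1,0,0.1],[-0.2,0,0.1,0,0.1]]'
cat >> m.py <<'E'
def heading():
    im,W,P,f,d=grab('wrist'); cv2.imwrite('pics/w6.png',im)
    hsv=cv2.cvtColor(im,cv2.COLOR_BGR2HSV); C=np.array([.5521,-.1279]); jy=np.array([.1547,.988]); jx=np.array([.988,-.1547])
    def ray(u,v,z):
        q=P[:3,:3]@np.array([(u-d['cx'])/f,(v-d['cy'])/f,1]); w=P[:3,3]+q*(z-P[2,3])/q[2]; return (w[:2]-C)@jx,(w[:2]-C)@jy
    Z=W[...,2]
    for n,z,rows in [('stock',.08,range(140,235)),('plate',.05,range(60,235))]:
        a=[];b=[]
        for v in rows:
            k=np.where((abs(Z[v]-z)<.004)&(np.arange(512)>150)&(np.arange(512)<380))[0]
            if len(k)<20: continue
            a.append(ray(k[0]-.5,v,z)); b.append(ray(k[-1]+.5,v,z))
        for e in (a,b):
            e=np.array(e); med=np.median(e[:,0]); e=e[abs(e[:,0]-med)<.003]
            s,i=np.polyfit(e[:,1],e[:,0],1); print(n,'edge slope deg',np.degrees(s).round(2),'x mean mm',(e[:,0].mean()*1e3).round(2),'y',e[:,1].min().round(3),e[:,1].max().round(3),len(e))
E
python3 -c "
from m import *
togo(.5685,-.0235,.0632,81.1)
print(tool()[0][2].round(4), tool()[1]['wrist_torque'])
meas(); heading()"
```

```text
time: 27.95
ee_pos: [0.5677, -0.0222, 0.0632]
tool_rot: [-2.353, -2.001, -0.15]
contact_force: [0.5, 11.1, 13.0]
width: 0.0242
t 27.95 go cm [-0.11  0.1  -0.01] turn -0.27 pos [ 0.5677 -0.0222  0.0632] F [ 0.5 11.1 13. ] w 0.0242 j [-0.23  0.5   1.78  0.14  0.85 -0.16]
[ 0.1058  0.0249 -0.9941  0.0632] [1.29890211 0.45909713 0.34398985]
stock top z 0.0802 pitch 0.11 roll 0.37
far end jig y 0.1696
 y 0.1 x [-0.0126  0.0109]
 y 0.12 x [-0.0171  0.0155]
 y 0.14 x [-0.0129  0.0118]
 y 0.16 x [-0.013   0.0119]
scene blade z 0.1 y 0.0008 0.0423 x 0.0004 43
scene blade z 0.12 y 0.0005 0.0432 x -0.0002 45
scene blade z 0.14 y 0.0005 0.0422 x 0.0 46
scene blade z 0.16 y 0.0024 0.0423 x -0.0002 38
scene blade z 0.17 y 0.002 0.0418 x -0.0005 38
scene blade z 0.175 y 0.003 0.0417 x -0.0008 48
scene top 0.1816
side blade z 0.12 y 0.0229 0.0388 x -0.0039 14
side blade z 0.14 y 0.0051 0.039 x -0.0043 36
side blade z 0.16 y -0.0014 0.04 x -0.0044 57
side blade z 0.17 y -0.0016 0.0394 x -0.0046 50
side blade z 0.175 y -0.0016 0.0395 x -0.0045 67
side top 0.1896
stock edge slope deg 0.22 x mean mm -13.5 y 0.127 0.166 95
stock edge slope deg 0.25 x mean mm 12.29 y 0.127 0.166 95
plate edge slope deg -0.07 x mean mm -31.21 y 0.117 0.201 175
plate edge slope deg -0.08 x mean mm 31.08 y 0.116 0.201 175
```

Heading is within 0.3° of the plate and the square holds at the stud (no travel at 11 N), but roll is about 0.37°. I'll make a small correction, then the final press.

```bash
python3 -m inch '[[-0.1,0.1,0.2,-0.2,0.1],[-0.1,0.1,0.25,-0.2,0.1],[-0.1,0.1,0.25,-0.2,0.1],[-0.15,0.1,0.25,-0.2,0.1],[-0.15,0.1,0.25,0,0.1],[-0.2,0.05,0.2,0,0.1],[-0.2,0.05,0.2,0,0.1],[-0.2,0,0.2,0,0.1],[-0.25,0,0.2,0,0.1],[-0.25,0,0.2,0,0.1]]'
python3 -c "
from m import *
togo(.5685,-.0235,.0632,81.1)
print(tool()[0][2].round(4), tool()[1]['wrist_torque'])
meas(); heading()"
```

```text
time: 29.15
ee_pos: [0.5679, -0.0216, 0.063]
tool_rot: [-2.329, -1.994, -0.175]
contact_force: [-1.3, 14.0, 17.7]
width: 0.0243
t 29.15 go cm [-0.18  0.09 -0.04] turn 0.1 pos [ 0.5679 -0.0216  0.063 ] F [-1.3 14.  17.7] w 0.0243 j [-0.25  0.51  1.77  0.18  0.86 -0.21]
[ 0.1322  0.0205 -0.991   0.063 ] [ 1.83159388  0.51830918 -0.06878095]
stock top z 0.0801 pitch 0.04 roll 0.11
far end jig y 0.1697
 y 0.1 x [-0.0123  0.0112]
 y 0.12 x [-0.017   0.0161]
 y 0.14 x [-0.0128  0.0118]
 y 0.16 x [-0.0128  0.0119]
scene blade z 0.1 y 0.0008 0.0429 x 0.0006 39
scene blade z 0.12 y 0.0008 0.042 x 0.0005 38
scene blade z 0.14 y 0.0001 0.0428 x 0.0004 40
scene blade z 0.16 y 0.0026 0.0417 x 0.0004 36
scene blade z 0.17 y 0.0033 0.0423 x -0.0001 36
scene blade z 0.175 y 0.0019 0.0427 x -0.0003 45
scene top 0.1826
side blade z 0.12 y 0.0247 0.0405 x -0.0033 14
side blade z 0.14 y 0.0065 0.0392 x -0.0037 35
side blade z 0.16 y -0.0021 0.0379 x -0.0037 49
side blade z 0.17 y -0.0021 0.0378 x -0.0039 52
side blade z 0.175 y -0.0026 0.0384 x -0.0034 75
side top 0.1898
stock edge slope deg 0.03 x mean mm -13.29 y 0.127 0.166 95
stock edge slope deg 0.01 x mean mm 12.46 y 0.127 0.166 95
plate edge slope deg -0.07 x mean mm -31.21 y 0.117 0.202 175
plate edge slope deg -0.08 x mean mm 31.09 y 0.117 0.203 175
```

Heading, pitch and roll are now all within 0.12°. One doubt is left: friction during the slide was high (5.9 N sideways at 4.8 N down), so I'll push with the down-force nearly off to prove stud contact.

```bash
python3 -m inch '[[-0.1,0,-0.1,0,0.1],[-0.2,0,-0.08,0,0.1],[-0.25,0,-0.06,0,0.1],[-0.25,0,-0.05,0,0.1],[-0.25,0,-0.05,0,0.1],[-0.25,0,-0.05,0,0.1],[-0.25,0,-0.05,0,0.1],[-0.25,0,-0.05,0,0.1],[-0.25,0,-0.05,0,0.1],[-0.25,0,-0.05,0,0.1]]'
python3 -c "
from m import *
togo(.5685,-.0235,.0632,81.1)
print(tool()[0][2].round(4), tool()[1]['wrist_torque'])
meas(); heading()"
```

```text
time: 30.35
ee_pos: [0.5665, -0.021, 0.0635]
tool_rot: [-2.311, -1.972, -0.21]
contact_force: [5.6, 14.5, -3.9]
width: 0.0245
t 30.35 go cm [-0.21  0.23 -0.01] turn -0.07 pos [ 0.5665 -0.021   0.0635] F [ 5.6 14.5 -3.9] w 0.0245 j [-0.27  0.51  1.77  0.22  0.87 -0.26]
[ 0.1665  0.0161 -0.9859  0.0635] [ 1.46897298 -0.67212482  0.30137589]
stock top z 0.0804 pitch 0.13 roll -0.1
far end jig y 0.1695
 y 0.1 x [-0.0137  0.0097]
 y 0.12 x [-0.0182  0.0146]
 y 0.14 x [-0.0146  0.0102]
 y 0.16 x [-0.0147  0.01  ]
scene blade z 0.1 y 0.0007 0.0426 x -0.0 42
scene blade z 0.12 y 0.0002 0.0421 x 0.0003 44
scene blade z 0.14 y 0.0013 0.0416 x -0.0 45
scene blade z 0.16 y 0.0026 0.0416 x 0.0003 36
scene blade z 0.17 y 0.0035 0.042 x 0.0001 36
scene blade z 0.175 y 0.0033 0.0419 x 0.0 43
scene top 0.1818
side blade z 0.12 y 0.0239 0.0406 x -0.0039 14
side blade z 0.14 y 0.0071 0.0387 x -0.0039 33
side blade z 0.16 y -0.0023 0.0418 x -0.0043 57
side blade z 0.17 y -0.0022 0.0418 x -0.004 57
side blade z 0.175 y -0.0025 0.0375 x -0.0039 67
side top 0.19
stock edge slope deg -0.44 x mean mm -15.16 y 0.126 0.166 95
stock edge slope deg -0.6 x mean mm 10.72 y 0.126 0.166 95
plate edge slope deg -0.1 x mean mm -31.24 y 0.118 0.204 175
plate edge slope deg -0.07 x mean mm 31.06 y 0.117 0.204 175
```

Contact is proven: 14.5 N with no down-load and no travel. The tail swung about 0.45° sideways, though, so I'll bring it back and then do the final seated press.

```bash
python3 -m inch '[[-0.1,0.1,0,0.2,0.1],[-0.1,0.15,0,0.2,0.1],[-0.1,0.15,0.05,0.2,0.1],[-0.1,0.1,0.1,0.1,0.1],[-0.1,0.1,0.2,0,0.1],[-0.15,0.05,0.25,0,0.1],[-0.15,0.05,0.25,0,0.1],[-0.2,0,0.25,0,0.1],[-0.2,0,0.2,0,0.1],[-0.2,0,0.2,0,0.1]]'
python3 -c "
from m import *
togo(.5685,-.0235,.0632,81.1)
print(tool()[0][2].round(4), tool()[1]['wrist_torque'])
meas(); heading()"
```

```text
time: 31.55
ee_pos: [0.5687, -0.0208, 0.0632]
tool_rot: [-2.307, -1.946, -0.226]
contact_force: [-3.5, 8.5, 21.3]
width: 0.0242
t 31.55 go cm [-0.26  0.03 -0.05] turn -0.78 pos [ 0.5687 -0.0208  0.0632] F [-3.5  8.5 21.3] w 0.0242 j [-0.28  0.52  1.77  0.24  0.89 -0.27]
[ 0.1873  0.0083 -0.9823  0.0632] [1.32139252 0.72920274 0.38319464]
stock top z 0.0801 pitch 0.05 roll -0.09
far end jig y 0.1696
 y 0.1 x [-0.0116  0.0118]
 y 0.12 x [-0.0159  0.0167]
 y 0.14 x [-0.0118  0.0128]
 y 0.16 x [-0.0116  0.0133]
scene blade z 0.1 y 0.0009 0.043 x 0.0002 39
scene blade z 0.12 y 0.001 0.0427 x 0.0001 46
scene blade z 0.14 y 0.0003 0.0432 x 0.0005 42
scene blade z 0.16 y 0.0029 0.0429 x 0.0004 37
scene blade z 0.17 y 0.0029 0.042 x 0.0007 35
scene blade z 0.175 y 0.001 0.0403 x 0.0001 43
scene top 0.1817
side blade z 0.12 y 0.0265 0.0411 x -0.0035 13
side blade z 0.14 y 0.0067 0.0417 x -0.0039 36
side blade z 0.16 y -0.001 0.037 x -0.0037 47
side blade z 0.17 y -0.0011 0.037 x -0.0038 53
side blade z 0.175 y -0.0019 0.0385 x -0.0035 75
side top 0.1897
stock edge slope deg 0.53 x mean mm -12.2 y 0.127 0.166 95
stock edge slope deg 0.91 x mean mm 13.53 y 0.126 0.166 95
plate edge slope deg -0.07 x mean mm -31.18 y 0.119 0.206 175
plate edge slope deg -0.07 x mean mm 31.13 y 0.118 0.205 175
```

```bash
python3 -m inch '[[-0.15,-0.05,0.1,-0.3,0.1],[-0.15,-0.07,0.1,-0.3,0.1],[-0.15,-0.07,0.1,-0.2,0.1],[-0.15,0,0.15,-0.2,0.1],[-0.2,0,0.2,0,0.1],[-0.2,0,0.2,0,0.1],[-0.25,0,0.2,0,0.1],[-0.25,0,0.2,0,0.1],[-0.25,0,0.2,0,0.1],[-0.25,0,0.2,0,0.1]]'
python3 -c "
from m import *
togo(.5685,-.0235,.0632,81.1)
print(tool()[0][2].round(4), tool()[1]['wrist_torque'])
meas(); heading()"
```

```text
time: 32.75
ee_pos: [0.5682, -0.0202, 0.0631]
tool_rot: [-2.282, -1.946, -0.268]
contact_force: [-3.7, 9.9, 22.3]
width: 0.0241
t 32.75 go cm [-0.31  0.09 -0.08] turn -0.08 pos [ 0.5682 -0.0202  0.0631] F [-3.7  9.9 22.3] w 0.0241 j [-0.3   0.52  1.77  0.29  0.89 -0.33]
[ 0.2182  0.0164 -0.9758  0.0631] [1.67103959 0.78853289 0.35433936]
stock top z 0.0801 pitch -0.02 roll -0.09
far end jig y 0.1694
 y 0.1 x [-0.0122  0.0111]
 y 0.12 x [-0.0167  0.016 ]
 y 0.14 x [-0.0125  0.0119]
 y 0.16 x [-0.0127  0.0122]
scene blade z 0.1 y 0.0017 0.0426 x 0.0003 41
scene blade z 0.12 y 0.0016 0.043 x 0.0006 39
scene blade z 0.14 y 0.0003 0.0417 x 0.0005 40
scene blade z 0.16 y 0.0022 0.0391 x 0.0004 34
scene blade z 0.17 y 0.0026 0.0381 x 0.0 32
scene blade z 0.175 y 0.0032 0.0361 x -0.0001 39
scene top 0.1817
side blade z 0.12 y 0.0243 0.0387 x -0.004 13
side blade z 0.14 y 0.0037 0.0394 x -0.0036 37
side blade z 0.16 y -0.0016 0.0414 x -0.004 54
side blade z 0.17 y -0.0016 0.0381 x -0.0038 53
side blade z 0.175 y -0.0014 0.0381 x -0.0034 70
side top 0.1899
stock edge slope deg -0.03 x mean mm -13.15 y 0.126 0.166 95
stock edge slope deg 0.6 x mean mm 12.58 y 0.126 0.166 95
plate edge slope deg -0.1 x mean mm -31.21 y 0.12 0.207 175
plate edge slope deg -0.12 x mean mm 31.11 y 0.119 0.207 175
```

Seated: pitch -0.02°, roll -0.09°, heading about 0.2°, with 10 N push and 22 N down. The gripper has leaned towards the blade, so I'll check that clearance before handing in.

```bash
python3 - <<'E'
from h import *
a=grab('scene')[0][120:240,180:330]; b=grab('side')[0][150:290,200:340]
cv2.imwrite('pics/f.png',np.hstack([cv2.resize(a,(450,360),interpolation=cv2.INTER_CUBIC),cv2.resize(b,(350,360),interpolation=cv2.INTER_CUBIC)]))
togo(.5685,-.0235,.0632,81.1)
E
```

```text
t 33.05 go cm [-0.31  0.09 -0.08] turn -0.08 pos [ 0.5682 -0.0202  0.0631] F [-3.  10.4 22.5] w 0.0245 j [-0.3   0.52  1.77  0.29  0.89 -0.33]
```

View pics/f.png

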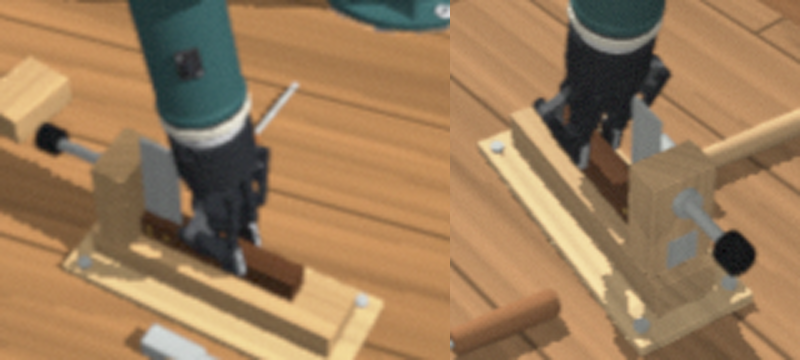

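The knob is out, and the square is in the corner. The gripper leans close to the blade at about (180,165), and I'd like a bigger share of the force on the stud than on the plate. First I'll take some lean back, holding the square by down-pressure, then push again.

```bash
python3 -m inch '[[0.05,0,0.25,0,0.1],[0.1,0,0.3,0,0.1],[0.12,0,0.3,0,0.1],[0.12,0,0.3,0,0.1],[0.12,0,0.3,0,0.1],[0.12,0,0.3,0,0.1],[0.12,0,0.3,0,0.1],[0.12,0,0.3,0,0.1],[0.12,0,0.3,0,0.1],[0.12,0,0.3,0,0.1]]'
python3 -c "
from m import *
togo(.5685,-.0235,.0632,81.1)
print(tool()[0][2].round(4), tool()[1]['wrist_torque'])
meas(); heading()" | grep -v blade
```

```text
time: 34.05
ee_pos: [0.5682, -0.0202, 0.0631]
tool_rot: [-2.291, -1.967, -0.256]
contact_force: [-10.6, -8.1, 29.5]
width: 0.0244
t 34.05 go cm [-0.31  0.09 -0.07] turn 0.34 pos [ 0.5682 -0.0202  0.0631] F [-10.6  -8.1  29.5] w 0.0244 j [-0.29  0.51  1.78  0.27  0.87 -0.31]
[ 0.1997  0.0251 -0.9795  0.0631] [-0.30657035  2.02575092 -0.08534828]
stock top z 0.0802 pitch -0.03 roll 0.46
far end jig y 0.1695
 y 0.1 x [-0.0122  0.0111]
 y 0.12 x [-0.0172  0.0158]
 y 0.14 x [-0.0128  0.0119]
 y 0.16 x [-0.0126  0.012 ]
scene top 0.1822
side top 0.1898
stock edge slope deg 0.51 x mean mm -13.32 y 0.127 0.166 95
stock edge slope deg 0.32 x mean mm 12.44 y 0.127 0.167 95
plate edge slope deg -0.1 x mean mm -31.22 y 0.119 0.206 175
plate edge slope deg -0.11 x mean mm 31.1 y 0.119 0.207 175
```

```bash
python3 -m inch '[[0,0.1,0.2,-0.1,0.1],[0,0.1,0.2,-0.1,0.1],[0,0.1,0.2,-0.1,0.1],[0,0.1,0.2,-0.1,0.1],[-0.1,0.05,0.15,-0.1,0.1],[-0.2,0.02,0.1,0,0.1],[-0.25,0,0.08,0,0.1],[-0.25,0,0.08,0,0.1],[-0.25,0,0.08,0,0.1],[-0.3,0,0.08,0,0.1]]'
python3 -c "
from m import *
togo(.5685,-.0235,.0632,81.1)
print(tool()[0][2].round(4), tool()[1]['wrist_torque'])
meas(); heading()"
```

```text
time: 35.25
ee_pos: [0.5682, -0.0201, 0.0632]
tool_rot: [-2.277, -1.947, -0.279]
contact_force: [2.9, 16.0, 12.2]
width: 0.0238
t 35.25 go cm [-0.32  0.08 -0.07] turn 0.09 pos [ 0.5682 -0.0201  0.0632] F [ 2.9 16.  12.2] w 0.0238 j [-0.31  0.52  1.78  0.3   0.88 -0.34]
[ 0.2253  0.0197 -0.9741  0.0632] [ 2.10146383 -0.16968832  0.02343908]
stock top z 0.0802 pitch 0.1 roll 0.48
far end jig y 0.1693
 y 0.1 x [-0.0122  0.0111]
 y 0.12 x [-0.0171  0.0162]
 y 0.14 x [-0.0126  0.0117]
 y 0.16 x [-0.0129  0.012 ]
scene blade z 0.1 y 0.0011 0.0436 x 0.0004 42
scene blade z 0.12 y 0.0017 0.0428 x 0.0002 38
scene blade z 0.14 y 0.0009 0.0425 x 0.0002 53
scene blade z 0.16 y 0.0023 0.0395 x 0.0005 31
scene blade z 0.17 y 0.0023 0.0394 x 0.0003 35
scene blade z 0.175 y 0.0023 0.0366 x -0.0001 37
scene top 0.1814
side blade z 0.12 y 0.0261 0.0396 x -0.0036 13
side blade z 0.14 y 0.0095 0.0406 x -0.0038 37
side blade z 0.16 y -0.0018 0.0407 x -0.0041 56
side blade z 0.17 y -0.0011 0.0406 x -0.004 54
side blade z 0.175 y -0.0019 0.0406 x -0.0038 68
side top 0.1899
stock edge slope deg -0.23 x mean mm -13.33 y 0.126 0.166 95
stock edge slope deg 0.16 x mean mm 12.38 y 0.126 0.166 95
plate edge slope deg -0.09 x mean mm -31.21 y 0.12 0.207 175
plate edge slope deg -0.1 x mean mm 31.1 y 0.119 0.207 175
```

```bash
python3 -c "
from h import *
robot.close_job(); togo(.5685,-.0235,.0632,81.1)"
```

```text
the job is handed in; nothing more can be done
the job is handed in; nothing more can be done
```

I pulled the knob to its stop, seated the square in the corner, and handed the job in at about 35 s, still gripping it and pressing it against the stud.

- **Plunger:** at the stop the pull rose to 9.5 N with no further travel. After release the knob stood 87.5 mm behind the stud's centre (88 expected), and the pin no longer showed on the working face. The last picture, about 2 s before hand-in, shows the knob still out.
- **Square on the plate:** the stock top is 80.2 mm above the bench (80 expected). Pitch is 0.1°, heading is within about 0.3° of the plate, and it sits about 0.5 mm off mid-width.
- **Square on the stud:** the far end of the stock is at 169.3 mm (170 expected with the heel at the stud). A 14.5 N push with no down-force moved it no further, so it is bearing on the stud. At the end the wrist read about 16 N towards the stud and 12 N down.
- **Doubtful points:**
  - The last roll reading was 0.48°, about 0.2 mm across the stock. Earlier readings varied by about that much, so it may be noise.
  - The two fixed cameras disagree by 2–4 mm, so the blade's flatness rests on the wrist camera and the forces.
  - Pushing tilted the gripper about 13° towards the blade. By my estimate 1–5 mm of clearance is left, and I saw no clear sign of contact, though the last picture does not settle it.
- **Bystanders:** the arm never worked near the hammer, offcut or screwdriver. I did not measure their positions again at the end.

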